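# Lay out four steel parts on their checking mats

### The arm

A 7-joint arm with a two-finger parallel gripper is mounted at the origin on the work surface. World frame = base frame: x ahead of the robot, y to its left, z up, the work surface at z = 0. Lengths are in m, angles in rad, forces in N, time in s.
With the tool pointing down it reaches from about 0.35 to 0.9 m from the base axis. Payload 8.1 kg.
Tool frame: the origin (TCP) lies midway between the tips of the shut fingers; the grasp point (between the pads) lies 19 mm behind it (arm.hold_point_z is the distance from the TCP to the grasp point, in m); x points along the fingers, z is the direction in which the jaws open and shut, and the axes are right-handed (so a half turn about x gives the same grasp; the last joint's range is limited). The gripper opens to 85 mm and grips with 20 to 120 N. Pads are 22 mm wide; open, the fingers measure 114 mm over their backs; the gripper's body (76 mm by 85 mm) begins 54 mm behind the grasp point. The pads swing forward as they close: fully open they stand 13 mm farther back than shut.
Start: joints at [-1.421, 0.434, 0.025, 1.573, -0.012, 1.134, -0.075], TCP at [0.156, 0.605, 0.231] pointing down, gripper open.
Joint ranges: [-2.62, 2.62], [-0.44, 2.09], [-1.27, 1.32], [0.08, 2.57], [-1.32, 4.46], [0.12, 2], [-2.74, 2.74]. Speed limits (rad/s): [2.22, 2.22, 3.01, 3.01, 3.14, 3.14, 3.14].

### API

Orientations are given as a unit quaternion [w, x, y, z].
In Python, from station import arm, effector, inverse_kinematics, get_obs, vision, workorder, spotter gives the robot as it stands. The module is installed in compiled form; this text tells all that it offers. Calls block until the motion is done:
- arm.move_to(position, orientation): joint-space move of the TCP to a pose.
- arm.movel(position, vel=0.15, rot=None, guard=None): straight line of the TCP; rot=None keeps the orientation; vel is the mean speed in m/s. With guard (N) it stops when the force on the tool has changed by that much, and returns True; else False.
- arm.movej(angles): joint-space move.
- effector.release() and effector.grab(grasp_force=None): open the fingers fully, or close them until they stop; grasp_force is the grip in N (None keeps the last).
- arm.dwell(seconds).
- inverse_kinematics(position, orientation): joint angles nearest the present ones, or None.
- get_obs(): the state.
- vision.snapshot(name): name is "scene" or "top"; returns the picture (400x640x3 uint8, red, green, blue); there is no depth.
- vision.camera_params(name): a dict with "fx", "fy", "cx", "cy" (pixels), "origin" and "orientation" of the camera in the world. Camera axes: x right, y down, z forward; pixel columns grow to the right and rows downward; lengths in m; the calibration is good to about 2 mm. A picture is of the moment at which its call begins. camera_params takes no time and is no camera call.
A pose or a line that the arm cannot do raises arm.MotionError and nothing moves.
- workorder.sign_off(): hands the job in, once; it reports no verdict.
Trained networks look in the newest picture that a camera, given by its name, has taken for a name from the list of things; names that differ only in an ending like _2 or _b are one class to them, and where a whole thing is asked for, a point or a joint stands for the part that bears it (a point fixed in the world has none). Each returns a list of dicts, best first, with "p" (0 to 1); they miss things now and then, are a little off and sometimes report something else, mostly with a low value. They report only what shows in the picture. A call takes as long as a camera call. They do not tell look-alikes from the thing itself.
- spotter.look_for(camera, label): "centre" ([x, y, z] in m, in the coordinates of the camera as it stood for that picture, good to about 4 mm: the middle of the surface that is visible of it).
- spotter.mark_of(camera, label): "centre" ([x, y, z] in m, in the coordinates of the camera as it stood for that picture, good to about 4 mm: a listed point, or the origin of a listed thing).
The state is a dict: "time": time; "joint_positions": joint angles; "qvel": joint speeds; "effort": joint torques, N m; "tcp_pos": TCP position; "eef_rot": TCP orientation; "ft_force": force on the tool from outside, world axes, zero at the start; "wrist_torque": the same for the moment, N m; "width": opening from 0.0 (shut) to 1.0 (fully open).
Only numpy, scipy, OpenCV 4.12 (cv2) and the standard library are available. Lean on these libraries where they do the work, as an engineer would, in place of code of your own. Each camera call takes 0.05 s, during which the arm holds its last target.

### The job

Lay out the first-off steel parts for inspection: carry the long U-channel, the short U-channel, the L-shaped angle and the round flange each to the black rubber mat whose white outline matches its shape and size. Set each one down gently, without dropping it, the same way up as it stands now, turned to fit its outline and well centred in it, and let go of it.

Things in the scene. Friction and masses are not known exactly. Their poses are not given: they have to be found in the camera images.
- long_channel: Long channel: bare steel U-channel, 100 mm long (along its x axis), 40 mm wide (y), 30 mm high, lying with its open side up; base and both side walls 4 mm thick. Origin: centre of its underside, z up. Easily gripped across the 40 mm width, outside the walls, from above. A half turn makes no difference. Mass about 0.29 kg.
- short_channel: Short channel: bare steel U-channel, 60 mm long (along its x axis), 40 mm wide (y), 30 mm high, lying with its open side up; base and both side walls 4 mm thick. Origin: centre of its underside, z up. Easily gripped across the 40 mm width, outside the walls, from above. A half turn makes no difference. Mass about 0.17 kg.
- angle: Angle: bare steel L-section offcut, about 0.28 kg, standing on end, 40 mm high, an L seen from above: legs 60 mm long outside, 8 mm thick. Origin: underside, at the centre of the 60 x 60 mm square enclosing the L; z up. One leg lies along x at y = -30 to -22 mm, the other along y at x = -30 to -22 mm; outer corner at (-30, -30) mm. Grip it across the 8 mm of a leg.
- flange: Flange: bare steel round disc, diameter 64 mm, 6 mm thick, with an upright round stub of diameter 32 mm in its middle, 40 mm high in all. Origin: centre of its underside, z up. Its yaw does not matter. Easily gripped on the stub above the disc. Mass about 0.30 kg.
- long_mat: Long channel's mat: fixed flat black rubber mat, 125 x 90 mm, 3 mm thick, 125 mm along its x. Origin: centre of its underside (on the bench), z up; its upper face is at z = 3 mm. White painted rectangular outline, 108 mm along x by 48 mm along y, centred on the origin: the long channel's footprint with 4 mm to spare all round.
- short_mat: Short channel's mat: fixed flat black rubber mat, 125 x 90 mm, 3 mm thick, 125 mm along its x. Origin: centre of its underside (on the bench), z up; its upper face is at z = 3 mm. White painted rectangular outline, 68 mm along x by 48 mm along y, centred on the origin: the short channel's footprint with 4 mm to spare all round.
- angle_mat: Angle's mat: fixed black rubber mat, 125 mm (y) x 90 mm (x), 3 mm thick. Origin: centre of its underside, on the bench; z up; upper face at z = 3 mm. White L outline, the angle's footprint with 4 mm to spare all round: the angle fits when its origin is above this one and its x and y axes point the same way as the mat's.
- flange_mat: Flange's mat: fixed flat black rubber mat, 125 x 90 mm, 3 mm thick, 125 mm along its x. Origin: centre of its underside (on the bench), z up; its upper face is at z = 3 mm. White painted circle of diameter 72 mm, centred on the origin: the flange's footprint with 4 mm to spare all round.
- angle_corner (a point): The angle's outer corner, at its underside: (-30, -30, 0) mm in the angle's frame.
- angle_mat_corner (a point): Where the angle's outer corner belongs on the angle's mat: (-30, -30, 3) mm in the mat's frame, 4 mm inside the outline's outer corner.
There are look-alikes about, which are no part of the job. What is shaped like the long_channel but blue is not meant.

How it is judged:
At the end, for the whole second after the job is handed in: Each part rests upright and released on its own mat, centred within 12 mm; both channels lie along their outlines within 0.22 rad (either way round) and the angle's outer corner is within 16 mm of its place (horizontal distance between long_channel and long_mat below 0.012 m and z of long_channel in the frame of long_mat between 0 and 0.007 m and angle between each of long_channel, short_channel, angle, flange's own z axis and vertical below 0.1 rad and linear speed of each of long_channel, short_channel, angle, flange below 0.02 m/s and angle between the x axis of long_channel and the x axis of long_mat, either way round below 0.22 rad and horizontal distance between short_channel and short_mat below 0.012 m and z of short_channel in the frame of short_mat between 0 and 0.007 m and angle between the x axis of short_channel and the x axis of short_mat, either way round below 0.22 rad and horizontal distance between angle and angle_mat below 0.012 m and z of angle in the frame of angle_mat between 0 and 0.007 m and horizontal distance between angle_corner and angle_mat_corner below 0.016 m and horizontal distance between flange and flange_mat below 0.012 m and z of flange in the frame of flange_mat between 0 and 0.007 m); the robot touches nothing.
It fails at once if the long channel was dropped or thrown: in the air, not held by the fingers (height (world z) of long_channel above 0.035 m and contact force between the fingers and long_channel below 0.05 N).
It fails at once if the short channel was dropped or thrown: in the air, not held by the fingers (height (world z) of short_channel above 0.035 m and contact force between the fingers and short_channel below 0.05 N).
It fails at once if the angle was dropped or thrown: in the air, not held by the fingers (height (world z) of angle above 0.035 m and contact force between the fingers and angle below 0.05 N).
It fails at once if the flange was dropped or thrown: in the air, not held by the fingers (height (world z) of flange above 0.035 m and contact force between the fingers and flange below 0.05 N).
It also fails if it takes over 112 s, if anything falls off the work surface, if the arm or the gripper's body presses on something with over 40 N, if the wrist force passes 120 N, or if a joint passes its speed limit or range.

## Working session

There is one attempt and no reset: what is moved stays moved. The work goes in short steps, each a Python script; the robot and the scene stay as the last script left them, time stands still between calls to the robot, and variables do not carry over. Pictures are saved under pics/ and viewed, and the job is handed in when it is done.

```bash
mkdir -p pics; ls; python3 - <<'E'
from station import *
import cv2
for n in ("top","scene"):
    im=vision.snapshot(n); cv2.imwrite(f"pics/{n}0.png",im[:,:,::-1]); print(n,vision.camera_params(n))
o=get_obs(); print(o["time"],o["tcp_pos"],o["eef_rot"],o["width"],arm.hold_point_z)
E
```

```text
pics
top {'fx': 476.7680123585315, 'fy': 476.7680123585315, 'cx': 319.56934644349184, 'cy': 205.73185686315176, 'origin': array([ 0.4140586 , -0.01907652,  1.12226982]), 'orientation': array([-0.02127074,  0.71427057, -0.69917432,  0.02281176])}
scene {'fx': 419.38347530536686, 'fy': 419.38347530536686, 'cx': 318.53154356954894, 'cy': 200.6533063690488, 'origin': array([ 1.06904661, -0.3903678 ,  0.58833321]), 'orientation': array([-0.38673857,  0.79036813,  0.42639195, -0.20962206])}
0.1 [0.15626922 0.60469774 0.23063073] [ 0.55870244 -0.43329939  0.55940843  0.43262621] 0.9978172414617011 0.0187
```

View pics/top0.png

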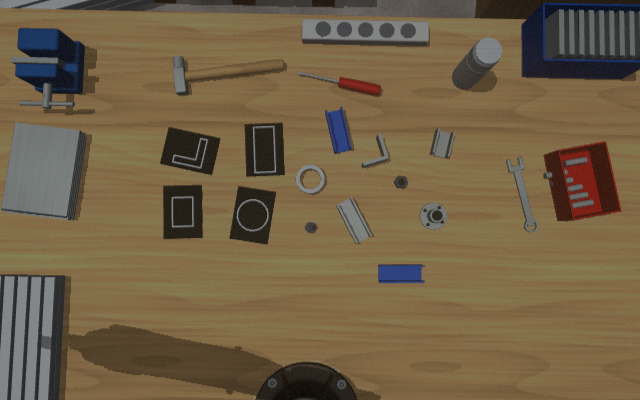

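View pics/scene0.png

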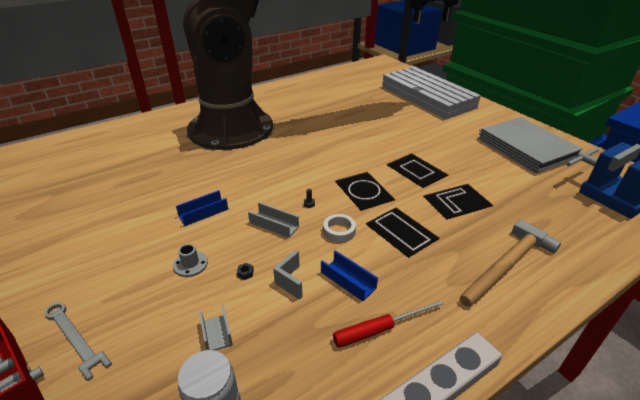

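The top view shows the mats at left: L (190,151), long rectangle (264,150), short rectangle (182,212) and circle (252,215). The steel parts are the long channel (354,220), the angle (377,153), the short channel (442,143) and the flange (433,216). The blue channels, the ring and the nuts are decoys.

```bash
cat > h.py <<'E'
from station import *
import numpy as np, cv2
from scipy.spatial.transform import Rotation as R
def cam(n):
    p=vision.camera_params(n); q=p["orientation"]
    return p, R.from_quat([q[1],q[2],q[3],q[0]]).as_matrix(), np.array(p["origin"])
def px2w(n,uv,z):
    p,M,o=cam(n); uv=np.atleast_2d(uv).astype(float)
    d=np.c_[(uv[:,0]-p["cx"])/p["fx"],(uv[:,1]-p["cy"])/p["fy"],np.ones(len(uv))]@M.T
    return o+d*((z-o[2])/d[:,2])[:,None]
def w2px(n,P):
    p,M,o=cam(n); c=(np.atleast_2d(P)-o)@M
    return np.c_[c[:,0]/c[:,2]*p["fx"]+p["cx"],c[:,1]/c[:,2]*p["fy"]+p["cy"]]
def c2w(n,c):
    p,M,o=cam(n); return o+M@np.array(c)
E
python3 - <<'E'
from h import *
for n in ("top","scene"):
  vision.snapshot(n)
  for l in ["long_channel","short_channel","angle","flange","long_mat","short_mat","angle_mat","flange_mat","angle_corner","angle_mat_corner"]:
    r=spotter.mark_of(n,l)
    print(n,l,[(round(d["p"],2),c2w(n,d["centre"]).round(3).tolist(),w2px(n,c2w(n,d["centre"]))[0].round().tolist()) for d in r[:4]])
im=cv2.imread("pics/top0.png")
c=im[95:265,150:350]; cv2.imwrite("pics/mats.png",cv2.resize(c,None,fx=4,fy=3.5*4/3.5*0+4*0.85/0.85*0+4 if False else 3.5,interpolation=cv2.INTER_CUBIC)[:600])
c=im[95:265,300:500]; cv2.imwrite("pics/parts.png",cv2.resize(c,None,fx=3.5,fy=3.5,interpolation=cv2.INTER_CUBIC)); cv2.imwrite("pics/mats.png",cv2.resize(im[95:265,150:350],None,fx=3.5,fy=3.5,interpolation=cv2.INTER_CUBIC))
E
```

```text
top long_channel [(0.82, [0.327, -0.209, -0.003], [398.0, 274.0]), (0.81, [0.454, -0.101, 0.001], [353.0, 219.0])]
top short_channel [(0.65, [0.632, -0.306, 0.001], [441.0, 146.0]), (0.24, [0.596, -0.176, -0.001], [386.0, 160.0])]
top angle [(0.62, [0.618, -0.137, 0.002], [370.0, 150.0])]
top flange [(0.65, [0.467, -0.285, 0.0], [432.0, 215.0]), (0.25, [0.597, -0.176, 0.001], [386.0, 160.0])]
top long_mat [(0.6, [0.618, 0.111, 0.001], [265.0, 148.0])]
top short_mat [(0.58, [0.465, 0.301, -0.0], [183.0, 211.0])]
top angle_mat [(0.89, [0.609, 0.289, -0.001], [190.0, 151.0])]
top flange_mat [(0.89, [0.459, 0.138, -0.002], [252.0, 215.0]), (0.58, [0.456, -0.099, -0.0], [353.0, 218.0])]
top angle_corner [(0.5, [0.595, -0.177, 0.004], [387.0, 160.0]), (0.16, [0.572, 0.264, 0.002], [200.0, 166.0])]
top angle_mat_corner [(0.87, [0.572, 0.264, 0.003], [200.0, 166.0]), (0.28, [0.634, -0.306, -0.001], [441.0, 146.0])]
scene long_channel [(0.97, [0.667, -0.064, 0.003], [348.0, 281.0]), (0.66, [0.449, -0.099, -0.006], [274.0, 226.0]), (0.56, [0.335, -0.211, 0.001], [204.0, 213.0])]
scene short_channel [(0.74, [0.638, -0.306, 0.005], [216.0, 332.0])]
scene angle [(0.78, [0.616, -0.139, -0.002], [298.0, 282.0])]
scene flange [(0.67, [0.465, -0.293, 0.002], [188.0, 264.0])]
scene long_mat [(0.81, [0.616, 0.108, -0.0], [400.0, 232.0])]
scene short_mat [(0.73, [0.468, 0.302, 0.002], [418.0, 170.0])]
scene angle_mat [(0.82, [0.614, 0.29, 0.001], [459.0, 201.0])]
scene flange_mat [(0.82, [0.463, 0.132, 0.005], [363.0, 190.0])]
scene angle_corner [(0.58, [0.598, -0.177, -0.001], [275.0, 284.0]), (0.26, [0.618, -0.138, -0.004], [299.0, 283.0])]
scene angle_mat_corner [(0.76, [0.575, 0.268, 0.005], [440.0, 195.0])]
```

View pics/parts.png

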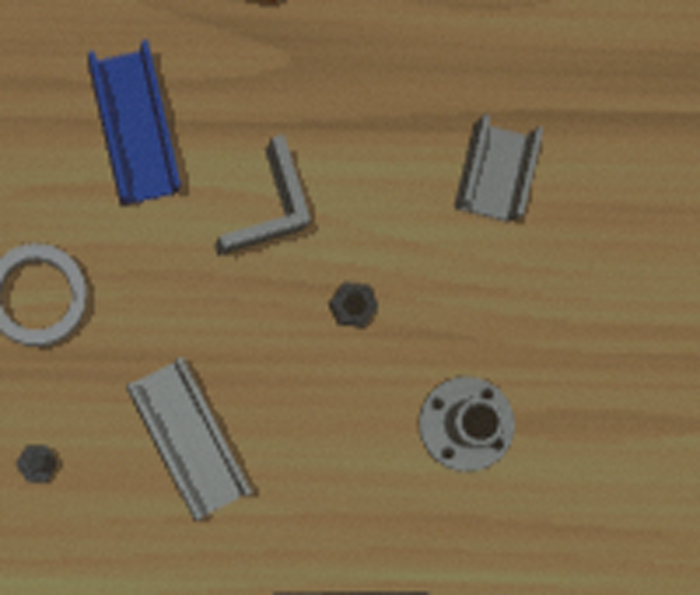

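View pics/mats.png

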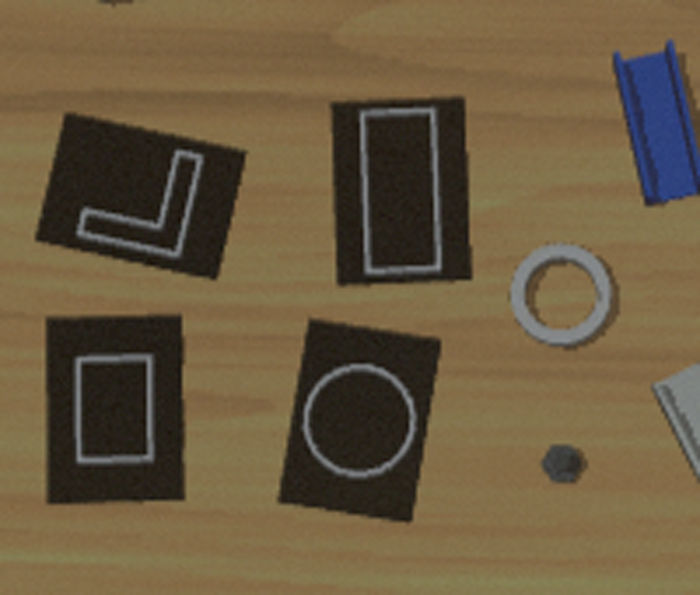

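```bash
cat > fit.py <<'E'
from h import *
from scipy.optimize import minimize
def boxf(x0,x1,y0,y1,z0,z1):
    return np.array([[x,y,z] for x in(x0,x1) for y in(y0,y1) for z in(z0,z1)])
def cyl(r,z0,z1):
    t=np.linspace(0,2*np.pi,48)[:-1]
    return np.array([[r*np.cos(a),r*np.sin(a),z] for z in(z0,z1) for a in t])
def chan(L): h=L/2; return [boxf(-h,h,-20,20,0,4),boxf(-h,h,-20,-16,0,30),boxf(-h,h,16,20,0,30)]
M={"long_channel":chan(100),"short_channel":chan(60),"angle":[boxf(-30,30,-30,-22,0,40),boxf(-30,-22,-30,30,0,40)],
"flange":[cyl(32,0,6),cyl(16,0,40)],"long_mat":[boxf(-62.5,62.5,-45,45,0,3)],"short_mat":[boxf(-62.5,62.5,-45,45,0,3)],"flange_mat":[boxf(-62.5,62.5,-45,45,0,3)],"angle_mat":[boxf(-45,45,-62.5,62.5,0,3)]}
S=4
def render(n,name,p,roi,z=0):
    x0,y0,x1,y1=roi; m=np.zeros(((y1-y0)*S,(x1-x0)*S),np.uint8)
    c,s=np.cos(p[2]),np.sin(p[2]); Rz=np.array([[c,-s,0],[s,c,0],[0,0,1]])
    for b in M[name]:
        uv=w2px(n,(b/1000)@Rz.T+[p[0],p[1],z])
        h=cv2.convexHull(((uv-[x0,y0]+.5)*S*16).astype(np.int32))
        cv2.fillConvexPoly(m,h,255,shift=4)
    return cv2.resize(m,(x1-x0,y1-y0),interpolation=cv2.INTER_AREA)/255.
def mask(im,name,roi):
    x0,y0,x1,y1=roi; c=im[y0:y1,x0:x1].astype(int); mx,mn=c.max(2),c.min(2)
    if "mat" in name: m=(mx<70)|((mx-mn)<25)
    else: m=(mx-mn)<22
    m=m.astype(np.uint8)
    m=cv2.morphologyEx(m,cv2.MORPH_CLOSE,np.ones((3,3),np.uint8))
    k,l,st,ce=cv2.connectedComponentsWithStats(m)
    i=1+np.argmax(st[1:,4]); m=(l==i).astype(np.uint8)
    if "mat" in name or name!="angle":
        h,_=cv2.findContours(m,cv2.RETR_EXTERNAL,cv2.CHAIN_APPROX_NONE); cv2.drawContours(m,h,-1,1,-1)
    return m.astype(float)
def fit(im,n,name,p0,r=45,z=0):
    c=w2px(n,[p0[0],p0[1],z])[0].astype(int); roi=(c[0]-r,max(c[1]-r,0),c[0]+r,c[1]+r)
    m=mask(im,name,roi)
    sc=np.array([.01,.01,.15])
    f=lambda q: np.sum((render(n,name,p0+q*sc,roi,z)-m)**2)
    best=min((minimize(f,[0,0,a],method="Nelder-Mead",options=dict(initial_simplex=np.array([[0,0,a],[1,0,a],[0,1,a],[0,0,a+1]]))) for a in(-1,0,1)),key=lambda r:r.fun)
    return p0+best.x*sc,best.fun,m.sum(),m,roi
E
cat > run0.py <<'E'
from fit import *
import json
im=cv2.imread("pics/top0.png")[:,:,::-1]; out={}
ov=im.copy()
for name,p0 in {"long_channel":(.454,-.1,.5),"short_channel":(.634,-.306,-.25),"angle":(.618,-.138,.3),"flange":(.466,-.288,0),
 "long_mat":(.617,.11,.03),"short_mat":(.466,.301,0),"angle_mat":(.611,.29,-.2),"flange_mat":(.461,.135,-.15)}.items():
    p,f,a,m,roi=fit(im,"top",name,np.array(p0),38 if "mat" in name else 30 if name=="long_channel" else 26)
    out[name]=p.tolist(); print(name,p.round(4),"resid",round(f,1),"area",a)
    rr=render("top",name,p,roi); cs,_=cv2.findContours((rr>.5).astype(np.uint8),0,1,offset=roi[:2]); cv2.drawContours(ov,cs,-1,(255,0,0),1)
json.dump(out,open("poses.json","w"))
cv2.imwrite("pics/ov0.png",cv2.resize(ov[105:255,150:470,::-1],None,fx=2.5,fy=2.5,interpolation=cv2.INTER_NEAREST))
E
python3 run0.py
```

```text
long_channel [ 0.4516 -0.0997  0.488 ] resid 16.3 area 775.0
short_channel [ 0.6378 -0.3047 -0.2251] resid 16.1 area 497.0
angle [ 0.6148 -0.1381  0.319 ] resid 17.7 area 274.0
flange [ 0.4664 -0.2873 -0.0646] resid 22.1 area 570.0Traceback (most recent call last):
  File "run0.py", line 9, in <module>
    rr=render("top",name,p,roi); cs,_=cv2.findContours((rr>.5).astype(np.uint8),0,1,offset=roi[:2]); cv2.drawContours(ov,cs,-1,(255,0,0),1)
  File "fit.py", line 16, in render
    uv=w2px(n,(b/1000)@Rz.T+[p[0],p[1],z])
  File "h.py", line 12, in w2px
    p,M,o=cam(n); c=(np.atleast_2d(P)-o)@M
          ~~~^^^
  File "h.py", line 5, in cam
    p=vision.camera_params(n); q=p["orientation"]
ValueError: time passes only in moves, steps and waits
```

```bash
sed -i 's/^def cam(n):/import functools\n@functools.lru_cache(None)\ndef cam(n):/' h.py; python3 run0.py; python3 -c "
from station import *; print(get_obs()['time'])"
```

```text
long_channel [ 0.4516 -0.0997  0.488 ] resid 16.3 area 775.0
short_channel [ 0.6378 -0.3047 -0.2251] resid 16.1 area 497.0
angle [ 0.6148 -0.1381  0.319 ] resid 17.7 area 274.0
flange [ 0.4664 -0.2873 -0.0646] resid 22.1 area 570.0
long_mat [0.6159 0.1138 0.0625] resid 24.4 area 1982.0
short_mat [0.4638 0.3017 0.0504] resid 32.1 area 2029.0
angle_mat [ 0.6085  0.2898 -0.1986] resid 32.5 area 1981.0
flange_mat [ 0.4595  0.1371 -0.1384] resid 29.0 area 2024.0
1.2
```

View pics/ov0.png

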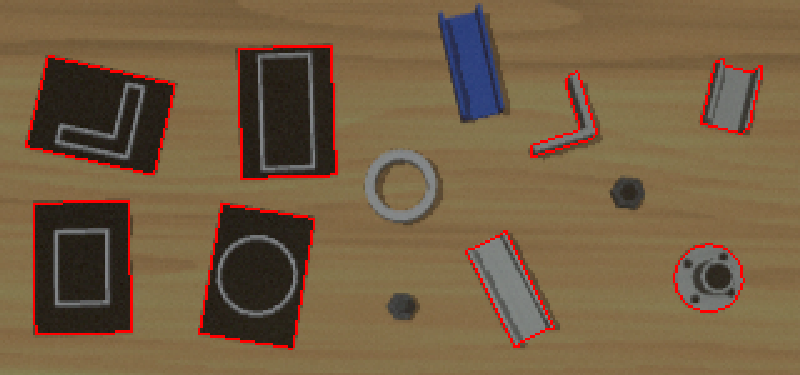

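Silhouette fits agree with the networks to within about 5 mm and follow the edges closely. Next I check the IK and the finger clearances before moving.

```bash
cat > pp.py <<'E'
from h import *
import json
P=json.load(open("poses.json"))
def quat(phi):
    x=np.array([0,0,-1.]); z=np.array([np.cos(phi),np.sin(phi),0]); y=np.cross(z,x)
    q=R.from_matrix(np.c_[x,y,z]).as_quat(); return [q[3],q[0],q[1],q[2]]
def W(p,off): c,s=np.cos(p[2]),np.sin(p[2]); return np.array([p[0]+c*off[0]-s*off[1],p[1]+s*off[0]+c*off[1]])
# off in part frame (m), jaw angle in part frame, grasp tcp z, extra yaw choices
G={"long_channel":((0,0),np.pi/2,.004,"long_mat",(0,np.pi)),"short_channel":((0,0),np.pi/2,.004,"short_mat",(0,np.pi)),
"angle":((-.002,-.026),np.pi/2,.008,"angle_mat",(0,)),"flange":((0,0),0,.009,"flange_mat",(0,))}
def plan(name,fphi=None):
    off,ja,z,mat,alts=G[name]; p=np.array(P[name]); best=None
    g=W(p,off)
    m0=np.array(P[mat])
    for h in(0,np.pi):
      for a in alts:
        m=m0+[0,0,a]; d=W(m,off)
        ph=(fphi if fphi is not None else p[2]+ja)+h; ph2=ph if name=="flange" else ph+m[2]-p[2]
        wrap=lambda t:(t+np.pi)%(2*np.pi)-np.pi
        js=[inverse_kinematics([*xy,zz],quat(f)) for xy,f in((g,ph),(d,ph2)) for zz in(z,z+.12)]
        if any(j is None for j in js): continue
        j1,j2=np.array(js[0]),np.array(js[2]); q=np.array(get_obs()["joint_positions"])
        cost=np.abs(j1-q).max()+np.abs(j2-j1).max()
        if best is None or cost<best[0]: best=(cost,g,ph,d,ph2,z,j1,j2)
    return best
E
python3 - <<'E'
from pp import *
for n in G:
    b=plan(n,0.6 if n=="flange" else None)
    if b is None: print(n,None); continue
    print(n,round(b[0],2),b[1].round(3),round(b[2],2),b[3].round(3),round(b[4],2),b[6].round(2),b[7].round(2))
obs={"nutR":(400,182),"ring":(310,180),"nutL":(311,227),"blueT":(338,130),"blueB":(401,273)}
for k,v in obs.items():
    w=px2w("top",v,.01)[0]; print(k,w.round(3),"in L/angle frames(mm):",[(R.from_euler('z',-P[n][2]).apply([w[0]-P[n][0],w[1]-P[n][1],0])[:2]*1000).round() for n in("long_channel","angle","flange")])
E
```

```text
long_channel 1.98 [ 0.452 -0.1  ] 5.2 [0.616 0.114] 4.77 [-0.34  0.59  0.6   2.22 -0.68  0.52 -0.29] [-0.69  0.79  0.67  1.81 -0.67  0.78 -1.18]
short_channel 2.24 [ 0.638 -0.305] 4.49 [0.464 0.302] 4.76 [-0.18  1.04  1.03  1.6  -0.99  1.1  -0.67] [-1.04  0.67  0.53  1.99 -0.56  0.63 -1.66]
angle 2.38 [ 0.621 -0.163] 5.03 [0.601 0.265] 4.51 [-0.21  0.78  0.6   1.76 -0.59  0.79 -0.56] [-0.89  0.81  0.64  1.72 -0.63  0.82 -1.73]
flange 2.07 [ 0.466 -0.287] 3.74 [0.459 0.137] 3.74 [-0.24  0.93  1.14  2.03 -1.08  0.97 -1.06] [-1.14  0.86  1.14  2.19 -1.1   0.88 -1.82]
nutR [ 0.543 -0.208  0.01 ] in L/angle frames(mm): [array([  30., -139.]), array([-90., -44.]), array([72., 84.])]
ring [0.543 0.003 0.01 ] in L/angle frames(mm): [array([129.,  48.]), array([-24., 156.]), array([ 58., 295.])]
nutL [ 0.433 -0.002  0.01 ] in L/angle frames(mm): [array([30., 95.]), array([-130.,  186.]), array([-51., 283.])]
blueT [ 0.664 -0.06   0.01 ] in L/angle frames(mm): [array([206., -65.]), array([71., 58.]), array([182., 239.])]
blueB [ 0.331 -0.213  0.01 ] in L/angle frames(mm): [array([-159.,  -44.]), array([-293.,   18.]), array([-140.,   66.])]
```

```bash
cat >> pp.py <<'E'
def st(t):
    o=get_obs(); print(t,"t=%.1f"%o["time"],"tcp",np.round(o["tcp_pos"],4),"w=%.3f"%o["width"],"F",np.round(o["ft_force"],1))
def pick(b,force=80,up=.10):
    _,g,ph,d,ph2,z,_,_=b
    arm.move_to([*g,z+.10],quat(ph)); arm.movel([*g,z],vel=.12); st("at")
    effector.grab(force); st("grab"); arm.movel([*g,z+.06+up*.4],vel=.15); st("up")
def place(b,corr=(0,0),dyaw=0):
    _,g,ph,d,ph2,z,_,_=b; d=d+np.array(corr); ph2+=dyaw
    arm.move_to([*d,z+.10],quat(ph2)); arm.movel([*d,z+.010],vel=.15); arm.dwell(.2)
    hit=arm.movel([*d,z+.0015],vel=.02,guard=6); st(f"down hit={hit}")
    effector.release(); arm.movel([*d,z+.11],vel=.15); st("rel")
def snap(f,crop=None,fx=1):
    im=vision.snapshot("top"); cv2.imwrite(f"pics/{f}.png",im[:,:,::-1])
    im2=vision.snapshot("scene"); cv2.imwrite(f"pics/{f}_s.png",im2[:,:,::-1])
E
python3 - <<'E'
from pp import *
b=plan("long_channel"); pick(b); snap("pick1")
place(b); snap("place1")
E
```

```text
at t=4.9 tcp [ 0.4519 -0.0998  0.0044] w=1.001 F [-0.2  1.   0.2]
grab t=5.4 tcp [ 0.4519 -0.0997  0.0046] w=0.453 F [-0.9  1.1 12.2]
up t=6.2 tcp [ 0.4511 -0.0992  0.1033] w=0.453 F [-0.5 -0.2 -3.9]
down hit=True t=8.7 tcp [0.616  0.114  0.0077] w=0.452 F [-1.2  0.4  7.1]
rel t=10.1 tcp [0.6153 0.1141 0.1132] w=1.000 F [ 0.1  0.1 -0.5]
```

```bash
python3 -c "
import cv2,numpy as np
a=cv2.imread('pics/pick1_s.png');b=cv2.imread('pics/place1.png');
cv2.imwrite('pics/c1.png',cv2.resize(np.hstack([a,b]),(800,250)))"
```

```text
(no output)
```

View pics/c1.png

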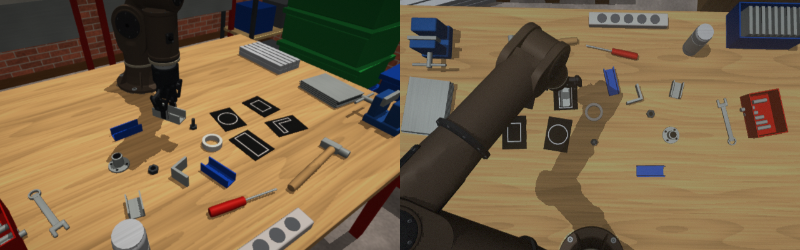

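The long channel is held in the left view and sits on its mat in the right one, partly hidden by the gripper. I'll do the next two parts with slightly higher grasps, because the grab pushed up 12 N.

```bash
sed -i 's|np.pi/2,.004,"short|np.pi/2,.006,"short|' pp.py
python3 - <<'E'
from pp import *
b=plan("short_channel"); pick(b); snap("pick2")
place(b); snap("place2")
b=plan("flange",0.6); pick(b); snap("pick3")
E
python3 -c "
import cv2,numpy as np
a=cv2.imread('pics/pick3_s.png');b=cv2.imread('pics/pick3.png');
cv2.imwrite('pics/c2.png',cv2.resize(np.hstack([a,b]),(800,250)));cv2.imwrite('pics/c3.png',cv2.resize(a[100:300,120:440],None,fx=2.5,fy=2.5))"
```

```text
at t=12.7 tcp [ 0.6381 -0.3053  0.0068] w=1.000 F [0.6 0.4 0.3]
grab t=13.2 tcp [ 0.6382 -0.3051  0.0068] w=0.456 F [0.1 0.9 6. ]
up t=14.1 tcp [ 0.6375 -0.3041  0.105 ] w=0.453 F [ 0.3 -0.9 -1.5]
down hit=True t=17.7 tcp [0.4638 0.3019 0.0097] w=0.452 F [-0.7  0.9  7.6]
rel t=19.1 tcp [0.4632 0.3018 0.1153] w=0.996 F [-0.3 -0.3 -0.9]
at t=22.3 tcp [ 0.4667 -0.2877  0.0095] w=1.003 F [-0.3 -0.2 -0.2]
grab t=22.9 tcp [ 0.4666 -0.2875  0.0096] w=0.356 F [-1.1  1.9  7. ]
up t=23.7 tcp [ 0.466  -0.2866  0.1082] w=0.350 F [-1.  -0.3 -3.3]
```

View pics/c2.png

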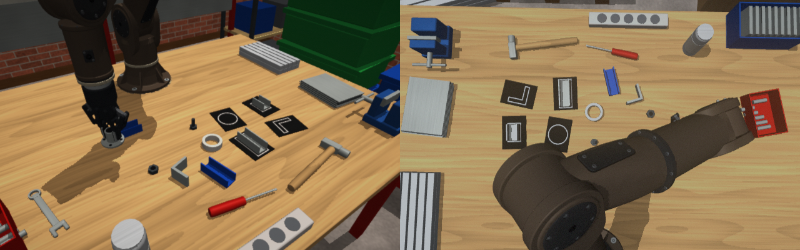

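View pics/c3.png

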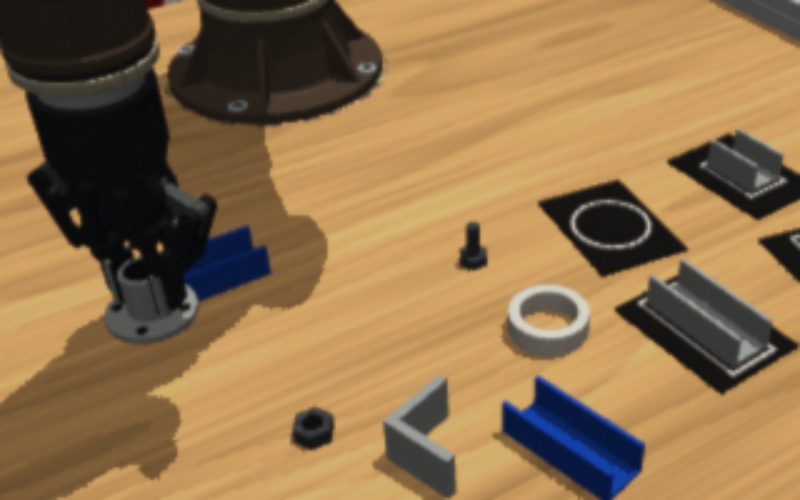

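Both channels lie within their outlines and the flange hangs upright. Next: place the flange, then pick the angle.

```bash
python3 - <<'E'
from pp import *
b=plan("flange",0.6)
# keep jaw angle actually used
q=get_obs()["eef_rot"]; z=R.from_quat([q[1],q[2],q[3],q[0]]).as_matrix()[:,2]; ph=np.arctan2(z[1],z[0])
b=(b[0],b[1],ph,b[3],ph,*b[5:]); place(b)
b=plan("angle"); print(b[2],b[4],b[6].round(2),b[7].round(2)); np.save("b.npy",np.array([*b[1],b[2],*b[3],b[4],b[5]]))
pick(b); snap("pick4")
E
python3 -c "
import cv2,numpy as np
a=cv2.imread('pics/pick4_s.png');cv2.imwrite('pics/c4.png',cv2.resize(a[80:320,150:534],None,fx=2,fy=2))"
```

```text
down hit=True t=26.7 tcp [0.4596 0.1374 0.0126] w=0.349 F [-0.2  0.8  8.3]
rel t=28.1 tcp [0.459  0.1373 0.1184] w=0.998 F [-0.7  0.3 -0. ]
5.031424847885534 4.513772065684965 [-0.2   0.78  0.59  1.76 -0.58  0.78 -0.57] [-0.96  0.85  0.77  1.73 -0.75  0.88 -1.63]
at t=30.4 tcp [ 0.6216 -0.1637  0.0087] w=1.002 F [-0.2 -0.7  0.9]
grab t=31.1 tcp [ 0.6213 -0.1636  0.0083] w=0.081 F [ 0.1 -0.7  4.1]
up t=31.9 tcp [ 0.6204 -0.1629  0.107 ] w=0.083 F [ 0.3  1.  -3.6]
```

View pics/c4.png

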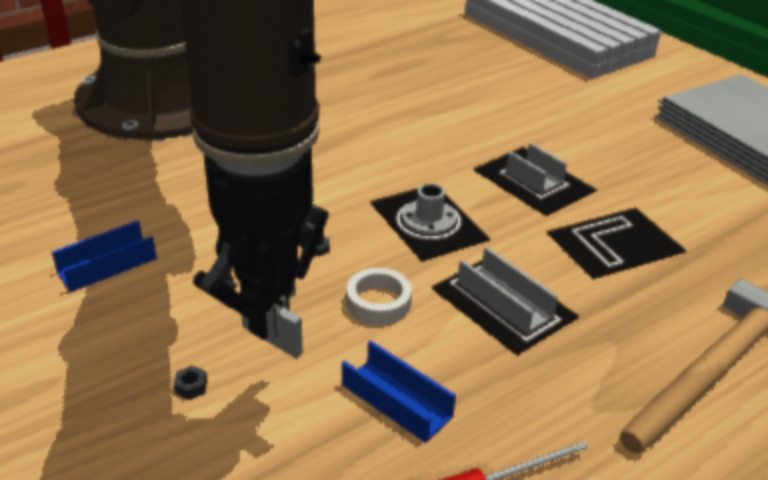

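The angle is held by its leg and level. Placing it.

```bash
python3 - <<'E'
from pp import *
v=np.load("b.npy"); b=(0,v[:2],v[2],v[3:5],v[5],v[6],0,0)
place(b)
arm.movej([-1.421,.434,.025,1.573,-.012,1.134,-.075]); st("home"); snap("end")
from fit import *
im=cv2.imread("pics/end.png")[:,:,::-1]; ov=im.copy()
for n in ("long_channel","short_channel","angle","flange"):
    m=np.array(P[n[:-8]+"_mat" if "chan" in n else n+"_mat"])
    # bright-grey segmentation: drop the dark mat
    k={"long_channel":30}.get(n,26)
    import fit as F
    F.mask_=F.mask
    def mk(im,name,roi):
        x0,y0,x1,y1=roi; c=im[y0:y1,x0:x1].astype(int); mm=((c.max(2)>75)&((c.max(2)-c.min(2))<22)).astype(np.uint8)
        mm=cv2.morphologyEx(mm,cv2.MORPH_OPEN,np.ones((2,2),np.uint8)) if name!="angle" else mm
        kk,l,s,_=cv2.connectedComponentsWithStats(mm); mm=(l==1+np.argmax(s[1:,4])).astype(np.uint8)
        return cv2.morphologyEx(mm,cv2.MORPH_CLOSE,np.ones((3,3),np.uint8)).astype(float)
    s=F.mask; F.mask=mk; p,f,a,_,roi=F.fit(im,"top",n,m.copy(),k,z=.003); F.mask=s
    print(n,"d mm",((p-m)[:2]*1000).round(1),"dyaw",round(p[2]-m[2],3),"resid",round(f,1),a)
    rr=render("top",n,p,roi,.003); cs,_=cv2.findContours((rr>.5).astype(np.uint8),0,1,offset=roi[:2])
cv2.imwrite("pics/endz.png",cv2.resize(im[105:265,140:320,::-1],None,fx=3.5,fy=3.5,interpolation=cv2.INTER_CUBIC))
a=cv2.imread('pics/end_s.png');cv2.imwrite('pics/endsz.png',cv2.resize(a[120:280,300:520],None,fx=3.5,fy=3.5,interpolation=cv2.INTER_CUBIC))
for l in ["long_channel","short_channel","angle","flange","angle_corner"]:
    print(l,[(round(d["p"],2),c2w("top",d["centre"]).round(3).tolist()) for d in spotter.mark_of("top",l)[:3]])
print(P)
E
```

```text
down hit=True t=34.9 tcp [0.6016 0.2649 0.0113] w=0.080 F [-1.7  0.3  6.3]
rel t=36.5 tcp [0.6008 0.2648 0.1171] w=0.999 F [ 0.5  0.7 -0.5]
home t=38.6 tcp [0.1573 0.6048 0.2312] w=0.999 F [1.1 0.  0.1]
long_channel d mm [-6.1 -5. ] dyaw 0.111 resid 242.2 662.0
short_channel d mm [  1.  -12.7] dyaw 0.217 resid 305.2 305.0
angle d mm [-1.5  8.5] dyaw -0.115 resid 211.5 327.0
flange d mm [-1.6  0.7] dyaw 0.249 resid 223.7 665.0
long_channel [(0.89, [0.329, -0.208, -0.001]), (0.71, [0.619, 0.115, 0.003]), (0.56, [0.663, -0.062, 0.002])]
short_channel [(0.76, [0.462, 0.306, 0.002])]
angle [(0.79, [0.613, 0.291, 0.003]), (0.51, [0.573, 0.266, 0.002]), (0.25, [0.458, 0.139, 0.003])]
flange [(0.77, [0.459, 0.137, 0.003])]
angle_corner [(0.68, [0.572, 0.266, 0.004])]
{'long_channel': [0.4516432805466899, -0.09966484441764274, 0.48797414604593004], 'short_channel': [0.6377828592861012, -0.30472249167670246, -0.2251110962939505], 'angle': [0.6148471447221101, -0.1380999882786396, 0.3190358675008441], 'flange': [0.46639306446462636, -0.28728641522547615, -0.06461129388505829], 'long_mat': [0.6158703407082142, 0.11381066976119805, 0.0625358950040229], 'short_mat': [0.4637744301256267, 0.3016996882689927, 0.05037306919859519], 'angle_mat': [0.6085389623657242, 0.28984285174110314, -0.1986169146997245], 'flange_mat': [0.45946747246484676, 0.13713959297980488, -0.1384095254186725]}
```

View pics/endz.png

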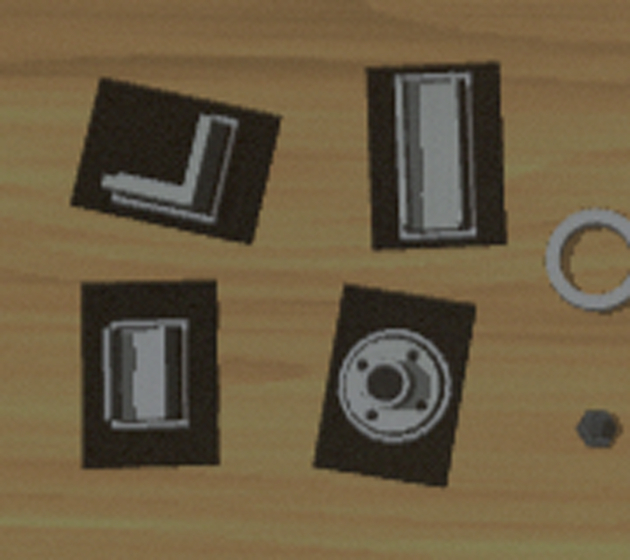

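View pics/endsz.png

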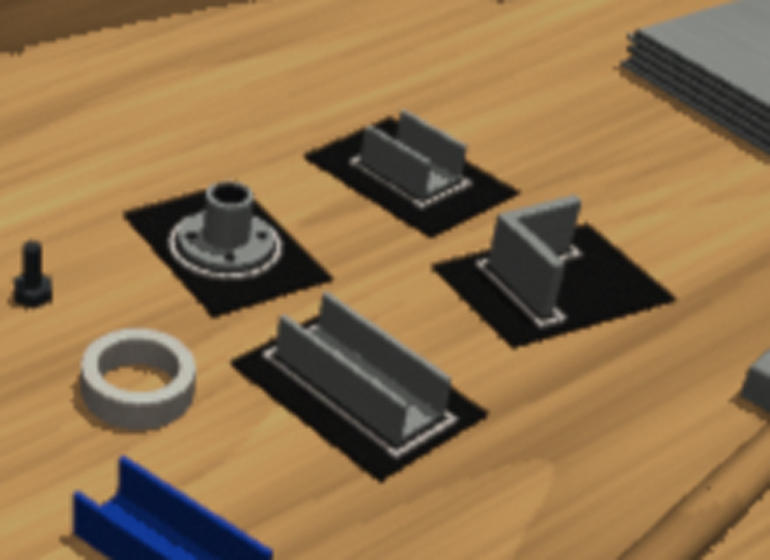

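Both views show all four parts upright and inside their outlines, with the white border visible around the bases. My silhouette refit is unreliable here: residuals above 200, because the white outline and the dark shaded walls confuse the segmentation. The network marks put every part within about 5 mm of its mat centre. Handing in.

```bash
python3 -c "
from station import *
workorder.sign_off(); print(get_obs()['time'])"
```

```text
the job is handed in; nothing more can be done
the job is handed in; nothing more can be done
```

The long channel, short channel, flange and angle are each on their matching mat, set down until light contact was felt and released. I moved the arm back clear of everything and handed the job in at about 39 s of the 112 s allowed; it reports no verdict.

- **Checks that passed:** The final top and scene pictures show all four parts upright and inside their white outlines. The network marks put each part within about 5 mm of its mat centre. The angle's corner is about 2 mm from where the network had put the mat's corner mark.
- **Check that disagreed:** My silhouette refit gave offsets of up to 13 mm and up to 0.25 rad, with residuals above 200 against about 16–33 in the fits made before moving. I discounted it because the white outlines merged with the parts and the shaded walls blended into the mats. The alignment therefore rests on the pictures and the network marks; I made no second precise measurement of the final yaw.

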